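# Slide the loaded board along its rails into the notch

## Task

Push the white board, by its rear edge with the raised lip, along the two rails of the low metal stand until all four of its feet drop into the notches and it sits down level on the rails, then take the hand away. Only push the board, never lift it; the bottle and the cup on it must stay standing and must not be touched, and leave everything round about where it is.

Things in the scene. Friction and masses are not known exactly. Their poses are not given: they have to be found in the camera images.
- rail_stand: Low metal stand fixed to the worktop, x = -215 to +100 mm, 154 mm wide. Origin: on the worktop under the seated board's middle; x runs along the rails the way the board must be pushed, z up. Rails 40 mm high, 32 mm wide, at y = -56 and +56 mm; the floor between is 12 mm high. Guide strips outside them, 54 mm high, give the board 2 mm play each side. Notches: see seat_point.
- board: Loose white board, 180 (x, along the rails) x 140 x 12 mm, about 0.35 kg. Origin: its middle, at the underside of its feet; x points the way to push. Four feet 14 mm long, 8 mm high at x = -65 and +65, y = -56 and +56 mm ride on the rails with a few newtons of friction. It starts 45 to 105 mm short of its seat, drops 8 mm there, and its underside then lies on the rails.
- board_top (a point): Centre of the board's upper face, 20 mm above the board's origin; 60 mm above the worktop while it slides, 52 mm when seated.
- push_face (a point): Point to push: on the board's flat rear (-x) face, mid-width, 90 mm behind the board's middle and 6 mm above its upper face. A lip 6 mm thick, 90 mm wide, flush with the rear edge, rises 17 mm above the upper face, so the face reaches from 18 mm below this point to 11 mm above it. Same axes as the board.
- seat_point (a point): Fixed point of the stand where board_top lies when the board is seated (within about 3 mm along the rails). Each rail has notches 65 mm before and 65 mm beyond it, 20 mm long, 9 mm deep, with upright ends: once the feet have dropped in, the board can be pushed no farther and the push force rises sharply.
- bottle: Brown bottle, 33 mm wide, 68 mm tall, standing on the board's front half; origin under its foot. Not to be touched.
- cup: Clear cup with swabs, 47 mm wide, 54 mm tall, standing on the board's front half; origin under its foot. Not to be touched.
- vial: Bystander: small infusion vial with a grey cap, 44 mm wide, 98 mm tall, standing beyond the stand; origin under its middle.
- flat_carton: Bystander: white and blue flat carton, 54x89x22 mm, lying in front of the stand; origin under its middle.
- jar: Bystander: glass jar with a blue lid, 55 mm wide, 65 mm tall, near the front left; origin under its middle.
- tall_carton: Bystander: upright carton, 36x67x88 mm, near the front right, left of the microscope (fixed equipment, 367 mm tall, at the right of the worktop; a wall cabinet hangs over the left end); origin under its middle.
- slides: Bystander: clear slide box, 86x120x29 mm, at the back right; origin under its middle.
- dropper: Bystander: clear dropper bottle, 25 mm wide, 112 mm tall, at the back left; origin under its middle.
There are look-alikes about, which are no part of the job. There is more than one size of the board; the job needs the larger.

How it is judged (in metres and radians):
At the end, for the whole second after the job is handed in: The board lies seated: its middle within 6 mm of the seat along the rails, its top less than 2.5 mm above the seated height, level within 0.025 rad and in line with the rails, at rest; bottle and cup stand upright (within 0.2 rad) on the board (x of board_top in the frame of rail_stand between -0.006 and 0.006 m and z of board_top in the frame of rail_stand below 0.0545 m and angle between board's own z axis and vertical below 0.025 rad and angle between the x axis of board and the x axis of rail_stand, either way round below 0.06 rad and linear speed of board below 0.01 m/s and angle between each of bottle, cup's own z axis and vertical below 0.2 rad and z of each of bottle, cup in the frame of board above 0.015 m); the robot touches nothing.
It fails at once if the board was lifted off the rails (more than 8 mm) or tipped up (more than 0.15 rad) (z of board_top in the frame of rail_stand above 0.068 m or angle between board's own z axis and vertical above 0.15 rad).
It fails at once if the bottle or the cup was touched or tipped over (contact force between any of the fingers, the arm and bottle above 0.3 N or contact force between any of the fingers, the arm and cup above 0.3 N or angle between any of bottle, cup's own z axis and vertical above 0.5 rad).
It fails at once if a thing round about was shifted by more than 20 mm (distance of any of vial, flat_carton, jar, tall_carton, slides, dropper from where it was at the start of the episode above 0.02 m).
It also fails if it takes over 35 s, if anything falls off the work surface, if the arm or the gripper's body presses on something with over 40 N, if the wrist force passes 120 N, or if a joint passes its speed limit or range.

## Robot

A 6-joint arm with a two-finger parallel gripper is mounted at the origin on a cart in front of the work surface, level with it; the furniture and walls round the work are solid. World frame = base frame: x ahead of the robot, y to its left, z up, the work surface at z = 0. Lengths are in mm, angles in rad, forces in N, time in s.
With the tool pointing down it reaches from about 400 to 825 mm from the base axis. Payload 7 kg.
Tool frame: the origin (TCP) lies on the centre line of the jaws, within the pads' length; the fingertips stand 25 mm ahead of it and the grasp point (between the pads) lies 6 mm ahead of it; z points along the fingers, y is the line along which they close (so a half turn about z gives the same grasp; the last joint's range is limited). The gripper opens to 85 mm and grips with 20 to 120 N. Pads are 22 mm wide; open, the fingers measure 114 mm over their backs; the gripper's body (76 mm by 85 mm) begins 54 mm behind the grasp point. The pads swing forward as they close: fully open they stand 13 mm farther back than shut.
Start: joints at [-0.931, 0.359, 0.012, 0, -1.224, -0.288], TCP at [232.57, -633.646, 256.302] pointing down, gripper open.
Joint ranges: [-3.07, 3.07], [-1.43, 2.12], [-1.02, 1.25], [-3.03, 1.67], [-3.05, -0], [-3.03, 3.03]. Speed limits (rad/s): [2.39, 2.39, 3.01, 3.14, 3.14, 3.14].

## Interface

Orientations are given as [roll, pitch, yaw] about the fixed x, y, z axes, in that order (R = Rz(yaw) Ry(pitch) Rx(roll)).
In Python, from plant import telemetry, vision, arm, models gives the robot as it stands.
- The arm moves only by the tool move_arm, never from a script. Its argument "commands" is a list of rows, each a list of 3 entries, a list of its own where there are three numbers: the shift along the tool's x, y, z in mm, then the turn, a rotation vector about the tool's x, y, z in rad, then the gripper's target within -1 to 1 (fully open at 1, half-way at 0, shut at -1). A call has 1 to 12 rows; each row is the pose to reach, as a shift and turn from the pose commanded when the call began, along the tool's axes at that moment; what a row does not reach only later rows make up. A row lasts 1/12 s, in which the tool goes at most 41.7 mm and 7.16 degrees, less where a joint would pass 70% of its speed; a pose out of reach is approached as far as the arm can. A call with a gripper value outside its range is refused whole. The fingers move at their own pace and stop on an object; "force" is the grip in N (left out, the last holds). Time passes only in rows, so rows that repeat a pose let the fingers close. It gives the time, the measured TCP pose, the force, the opening and the grip force at its end, in the units of the state.
- telemetry.get_obs(): the state, without advancing time (a new reading comes with each control period).
- vision.camera(name): name is "scene" or "top" or "wrist"; returns a dict with "image" (400x640x3 uint8, red, green, blue), "depth" (400x640 float32, mm along the optical axis (not along the pixel's ray), 0 where there is no reading), "vertical_fov" (degrees; the focal length in pixels is half the picture's height over the tangent of half this angle, whatever the lens; pixels are square), "cx", "cy" (the principal point, pixels), "R" (3x3) and "t" (3): a world point X has camera coordinates R X + t. Camera axes: x right, y down, z forward; pixel columns grow to the right and rows downward; lengths in mm; the calibration is good to about 2 mm. A picture is of the moment at which its call begins.
- arm.job_done(): hands the job in; it is judged then, once.
Trained networks look in a picture, given as the dict that the camera call returned (one of the last four; its "shot" number tells which), for a name from the list of things; names that differ only in an ending like _2 or _b are one class to them, and where a whole thing is asked for, a point or a joint stands for the part that bears it (a point fixed in the world has none). Each returns a list of dicts, best first, with "confidence" (0 to 1); they miss things now and then, are a little off and sometimes report something else, mostly with a low value. They report only what shows in the picture. A call takes as long as a camera call. They do not tell look-alikes from the thing itself.
- models.cut_out(picture, target): "mask" (400x640 bool, what is visible of it) and "pixel" ([column, row] in pixels, amid what is visible of it).
The state is a dict: "time_s": time; "joints": joint angles; "joint_vel": joint speeds; "joint_efforts": joint torques, N m; "tcp_pos": TCP position; "tcp_rot": TCP orientation; "ft_force": force on the tool from outside, world axes, zero at the start; "ft_torque": the same for the moment, N m; "width": opening from 0.0 (shut) to 1.0 (fully open); "grip_force": force on a finger pad.
Only numpy, scipy, OpenCV 4.12 (cv2) and the standard library are available. Lean on these libraries where they do the work, as an engineer would, in place of code of your own. Each camera call takes 0.05 s, during which the arm holds its last target. There are 200 camera calls.

## Working session

There is one attempt and no reset: what is moved stays moved. The work goes in short steps, Python scripts to look and compute and a tool call to move; the robot and the scene stay as the last step left them, time stands still between calls to the robot, and variables do not carry over. Pictures are saved under pics/ and viewed, at most 10 in all, crops included, and the job is handed in when it is done.

Besides the shell and the picture viewer there is one more tool, called after ">>>" as name(argument=value, ...), one argument or row to a line, values as JSON. move_arm: Moves the arm, as the interface text tells. Its arguments: {"type":"object","properties":{"commands":{"type":"array","items":{"type":"array"}},"force":{"type":"number"}},"required":["commands"]}

```bash
ls; mkdir -p pics; cat > h.py <<'E'
import numpy as np, cv2, pickle
from plant import telemetry, vision, arm, models
def f(p): return 200/np.tan(np.radians(p["vertical_fov"])/2)
def cloud(p):
    d=p["depth"]; v,u=np.mgrid[:400,:640]
    C=np.stack([(u-p["cx"])/f(p)*d,(v-p["cy"])/f(p)*d,d],-1)
    return (C-np.array(p["t"]))@np.array(p["R"])
def save(p,n): cv2.imwrite(f"pics/{n}.png",p["image"][:,:,::-1])
E
python3 - <<'E'
from h import *
o=telemetry.get_obs(); print(o)
for n in("scene","top"):
    p=vision.camera(n); save(p,n); c=cloud(p); print(n,f(p),np.round(-np.array(p["R"]).T@p["t"]))
    for t in("board","rail_stand","push_face","bottle","cup","vial","flat_carton","jar","tall_carton","slides","dropper"):
        for r in models.cut_out(p,t)[:3]:
            m=r["mask"]&(p["depth"]>0); q=c[m]
            if len(q): print(t,round(r["confidence"],2),np.round(r["pixel"]),np.round(np.median(q,0)),np.round(np.percentile(q,2,0)),np.round(np.percentile(q,98,0)))
E
```

```text
pics
{'time_s': 0.0, 'joints': array([-9.30892154e-01,  3.59368197e-01,  1.10919054e-02, -3.74663860e-04,
       -1.22409015e+00, -2.88085377e-01]), 'joint_vel': array([ 0.00020725,  0.00065552,  0.00021726,  0.00045038,  0.00159546,
       -0.00105057]), 'joint_efforts': array([-7.03153000e-04, -5.83313620e+01,  2.93416250e+01,  6.93668291e+00,
       -6.08830145e-03,  2.87950058e-05]), 'tcp_pos': array([ 232.44245189, -633.26058963,  255.38569394]), 'tcp_rot': array([ 3.13998716e+00, -1.08447003e-04, -2.78990136e+00]), 'ft_force': array([ 0.15806234, -0.17965748,  0.55485883]), 'ft_torque': array([-0.01375981,  0.01264346,  0.00478427]), 'grip_force': 0.0, 'width': 0.9997061334115457}
scene 441.6833034690579 [-197.  805.  684.]
board 0.85 [317. 205.] [532.  -7.  60.] [478. -92.  50.] [621.  91.  77.]
board 0.62 [371. 189.] [ 530. -261.   16.] [ 466. -342.    7.] [ 598. -192.   28.]
rail_stand 0.78 [289. 229.] [493.  99.  30.] [ 465. -123.    2.] [639. 177.  55.]
push_face 0.98 [368. 187.] [ 531. -261.   16.] [ 468. -341.    5.] [ 602. -192.   28.]
push_face 0.6 [316. 207.] [531.  -
[... 940 characters left out ...]
76. 188.] [549.  98.  37.] [ 468. -137.    9.] [636. 164.  57.]
push_face 0.89 [399. 193.] [ 535. -270.   16.] [ 469. -345.    1.] [ 601. -199.   26.]
push_face 0.82 [314. 190.] [547. -14.  61.] [482. -88.  57.] [615.  84.  75.]
cup 0.48 [301. 170.] [596.  31.  97.] [572.   9.  64.] [615.  51. 116.]
flat_carton 0.68 [279. 227.] [434.  88.  23.] [410.  46.  18.] [460. 130.  27.]
jar 0.63 [190. 260.] [337. 331.  65.] [311. 311.   1.] [364. 361.  71.]
tall_carton 0.68 [443. 252.] [ 374. -360.   88.] [ 349. -396.   21.] [ 401. -334.   92.]
slides 0.63 [415. 149.] [ 696. -330.   29.] [ 659. -388.    7.] [ 739. -272.   34.]
slides 0.32 [313. 188.] [547. -12.  61.] [480. -89.  53.] [619.  85.  78.]
```

```bash
python3 - <<'E'
from h import *
p=vision.camera("top"); c=cloud(p); ok=p["depth"]>0
reg=ok&(c[...,0]>440)&(c[...,0]<660)&(c[...,1]>-220)&(c[...,1]<230)
def rect(m,n):
    q=c[m][:,:2].astype(np.float32); (ctr,s,a)=cv2.minAreaRect(q); print(n,len(q),np.round(ctr,1),np.round(s,1),round(a,2))
z=c[...,2]
m=reg&(z>57)&(z<66); rect(m,"boardtop")
m=reg&(z>34)&(z<58); rect(m,"stand")
m=reg&(z>70)&(z<85)&(c[...,1]<-40); rect(m,"lip")
q=c[reg&(z>48)&(z<57.5)]
mid=547
for s in(-1,1):
    g=q[(s*(q[:,0]-548)>60)]; print("guide",len(g),np.round(np.polyfit(g[:,1],g[:,0],1),4),np.percentile(g[:,1],[1,99]))
x0=[np.median]
save(p,"top2")
big=cv2.resize(p["image"][120:290,220:460,::-1],None,fx=3.3,fy=3.3,interpolation=cv2.INTER_CUBIC);cv2.imwrite("pics/crop.png",big)
E
```

```text
boardtop 2411 [551.7   6.8] [296.1 152.1] 84.79
stand 1590 [549.  -25.6] [396.  156.1] 84.76
lip 65 [544.3 -88.5] [ 5.9 90.9] 84.71
guide 192 [8.840000e-02 4.772515e+02] [-131.25955259  132.35928217]
guide 180 [9.240000e-02 6.257545e+02] [-144.65184609  159.4364159 ]
```

View pics/crop.png

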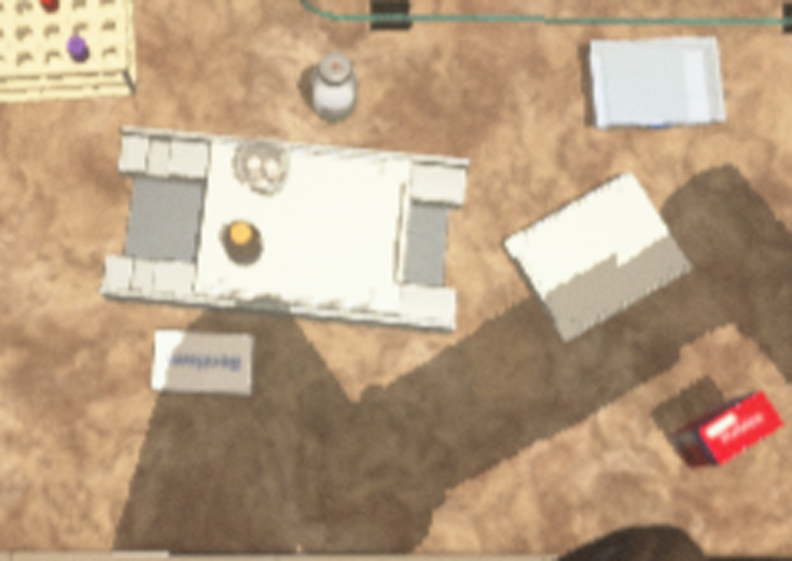

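View pics/scene.png

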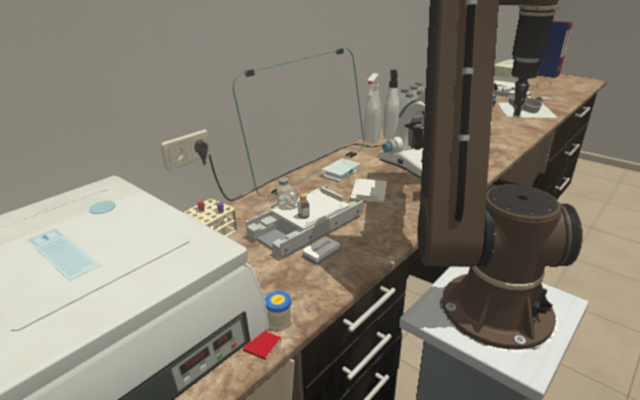

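The crop shows the large board on the stand: the lip is at right (403,220), the end notches at left (160,155) and (147,270), and the small look-alike at (598,257). The push direction is world +y, at a yaw of about 1.48. The scene view confirms this. Next I check for tall obstacles on the way.

```bash
python3 - <<'E'
from h import *
for n in("scene","top"):
    p=vision.camera(n); c=cloud(p)
    m=(p["depth"]>0)&(c[...,2]>130)&(c[...,0]>200)&(c[...,0]<800)&(c[...,1]>-800)&(c[...,1]<200)
    q=c[m]; H,_,_=np.histogram2d(q[:,0],q[:,1],bins=[range(200,801,50),range(-800,201,50)]); print(H.astype(int))
E
```

```text
[[   0    0   14  442 1459    0    0    0    0    0    0    0    0    0
     0  217  524    0    0    0]
 [   0    0   19  197  309    2    0    0    0    0    0    0    0    0
     5   28    0    0    0    0]
 [   0    0    0    0   12   15    0    0    0    0    0    0    0    0
     0    0    0    0    0    0]
 [   0    0    0    0    0    0    0    0    0    0    0    0    0    0
     0    0    0    0    0    0]
 [   0    0    0    0    0    0    0    0    0    0    0    0    0    0
     0    0    0    0    0    0]
 [   0    0    0    0    0   51   96    4    0    0    0    0    0    0
     0    0    0    0    0    0]
 [   0    0    0    0   23  280   58    0    0    0    0    0    0    0
     0    0    0    0    0    0]
 [   0    0    0    0    2  253    0    0    0    0    0    0    0    0
     0    0    0    0    0    0]
 [   0    0    0    0   13   18    0    0    0    0    0    0    0    0
     0    0    0    0    0    0]
 [   0    0    0    0    0    0    0    0    0    0    0    0    0    0
     0    0    0    0    0    0]
 [  21   36    0    0    0    0    0    0    0    
[... 721 characters left out ...]
2   11    0    0    0    0    0    0
     0    0    0    0    0    0]
 [   0    0    0    0  127  588  201    0    0    0    0    0    0    0
     0    0    1    4    0    5]
 [   0    0    0    0  120  394    0    0    0    0    0    0    0    0
     0    0    0    0    0 1299]
 [   0    0    0    0   27   29    0    0    0    0    0    0    0    0
     0    0    0    0    0  407]
 [   0    0    0    0    0    0    0    0    0    0    0    0    0    0
     0    0    0    0    0    0]
 [  68   83    0    0    0    0    0    0    0    0    0    0    0    0
     0    0    0    0    0    0]
 [ 458  531  473  283   20    0    0    0    0    0    0    0    0    0
     0    0   12    0    0    0]]
```

View pics/top.png

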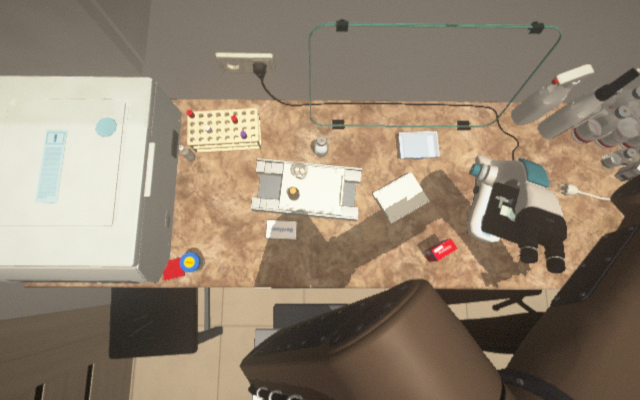

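The top view shows the microscope at (515,210), between the gripper's start pose and the stand. I need to know how far it reaches towards the robot.

```bash
python3 - <<'E'
from h import *
for n in("scene","top"):
    p=vision.camera(n); c=cloud(p)
    m=(p["depth"]>0)&(c[...,2]>100)&(c[...,2]<400)&(c[...,0]>150)&(c[...,0]<700)&(c[...,1]>-750)&(c[...,1]<-250)
    q=c[m]; H,_,_=np.histogram2d(q[:,0],q[:,1],bins=[range(150,701,25),range(-750,-249,25)]); print(n)
    for r,a in zip(range(150,700,25),H.astype(int)): print(r,a)
p=vision.camera("top");c=cloud(p)
for u,v in[(556,262),(530,250),(510,255),(500,235),(540,225)]: print(u,v,c[v,u].round())
E
```

```text
scene
150 [0 0 0 0 0 0 0 0 0 0 0 0 0 0 0 0 0 0 0 0]
175 [ 0  0  0  0 23 19  2 18  0  0  0  0  0  0  0  0  0  0  0  0]
200 [  0   0   0   1   5 156 158 131   0   0   0   0   0   0   0   0   0   0
   0   0]
225 [  0   0   6   5   8  72 112   0   0   0   0   0   0   0   0   0   0   0
   0   0]
250 [ 0  0  4 16  6 49  2  0  0  0  0  0  0  0  0  0  0  0  0  0]
275 [0 0 0 0 0 0 0 0 0 0 0 0 0 0 0 0 0 0 0 0]
300 [0 0 0 0 0 0 0 0 0 0 0 0 0 0 0 0 0 0 0 0]
325 [0 0 0 0 0 0 0 0 0 0 0 0 0 0 0 0 0 0 0 0]
350 [0 0 0 0 0 0 0 0 0 0 0 0 0 0 0 0 0 0 0 0]
375 [0 0 0 0 0 0 0 0 0 0 0 0 0 0 0 0 0 0 0 0]
400 [0 0 0 0 0 0 0 0 0 0 0 0 0 0 0 0 0 0 0 0]
425 [0 0 0 0 0 0 0 0 0 0 0 0 0 0 0 0 0 0 0 0]
450 [ 0  0  0  0  0  0  0  0  0  0  3 13  2  0  0  0  0  0  0  0]
475 [ 0  0  0  0  0  0  0  0  0 48 66 22  0  0  0  0  0  0  0  0]
500 [  0   0   0   0   0   0   0   3  67 104  22  13   0   0   0   0   0   0
   0   0]
525 [  0   0   0   0   0   0   0  20 139  76  13   3   0   0   0   0   0   0
   0   0]
550 [  0   0   0   0   0   0   0   0 190   6   0   0   0   0   0   0   0   0
   0   0]
575 [  0   0   0   0   0   
[... 1210 characters left out ...]
  0   0]
500 [  0   0   0   0   0   0   0  50 104 186 100  34   0   0   0   0   0   0
   0   0]
525 [  0   0   0   0   0   0   4  74 204  95  61   5   0   0   0   0   0   0
   0   0]
550 [  0   0   0   0   0   0  17  59 279  12   1   0   0   0   0   0   0   0
   0   0]
575 [  0   0   0   0   0   0  14  32 210  77  39   0   0   0   0   0   0   0
   0   0]
600 [ 0  0  0  0  0  0  0 36 69 24 24  0  0  0  0  0  0  0  0  0]
625 [0 0 0 0 0 0 0 1 0 0 0 0 0 0 0 0 0 0 0 0]
650 [0 0 0 0 0 0 0 0 0 0 0 0 0 0 0 0 0 0 0 0]
675 [0 0 0 0 0 0 0 0 0 0 0 0 0 0 0 0 0 0 0 0]
556 262 [ 331. -495.  366.]
530 250 [ 355. -447.  363.]
510 255 [ 363. -597.   -0.]
500 235 [ 404. -482.  178.]
540 225 [ 408. -485.  343.]
```

>>> move_arm(
  commands=[
    [[39, 15, -180], [0, 0, 0], -1],
    [[39, 15, -180], [0, 0, 0], -1],
    [[39, 15, -180], [0, 0, 0], -1],
    [[39, 15, -180], [0, 0, 0], -1],
    [[39, 15, -180], [0, 0, 0], -1],
    [[39, 15, -180], [0, 0, 0], -1],
    [[-78, 241, -180], [0, 0, 0], -1],
    [[-78, 241, -180], [0, 0, 0], -1],
    [[-78, 241, -180], [0, 0, 0], -1],
    [[-78, 241, -180], [0, 0, 0], -1],
    [[-78, 241, -180], [0, 0, 0], -1],
    [[-78, 241, -180], [0, 0, 0], -1],
  ],
)

```text
time_s: 2.5
tcp_pos: [221.7, -383.2, 435.7]
tcp_rot: [3.141, -0.0, -2.79]
ft_force: [2.6, 1.4, 0.3]
width: 0.003
grip_force: 0.0
```

>>> move_arm(
  commands=[
    [[-375, 108, 186], [0, 0, -1.13], -1],
    [[-375, 108, 186], [0, 0, -1.13], -1],
    [[-375, 108, 186], [0, 0, -1.13], -1],
    [[-375, 108, 186], [0, 0, -1.13], -1],
    [[-375, 108, 186], [0, 0, -1.13], -1],
    [[-375, 108, 186], [0, 0, -1.13], -1],
    [[-375, 108, 186], [0, 0, -1.13], -1],
    [[-375, 108, 186], [0, 0, -1.13], -1],
    [[-375, 108, 186], [0, 0, -1.13], -1],
    [[-375, 108, 186], [0, 0, -1.13], -1],
    [[-375, 108, 186], [0, 0, -1.13], -1],
    [[-375, 108, 186], [0, 0, -1.13], -1],
  ],
)

```text
time_s: 3.5
tcp_pos: [538.2, -152.2, 247.1]
tcp_rot: [3.137, -0.0, -1.658]
ft_force: [0.2, -0.7, 0.3]
width: -0.002
grip_force: 0.0
```

```bash
python3 - <<'E'
from h import *
p=vision.camera("wrist"); c=cloud(p); save(p,"w1"); print(telemetry.get_obs()["tcp_pos"],telemetry.get_obs()["tcp_rot"])
z=c[...,2]; q=c[(p["depth"]>0)&(z>70)&(z<85)&(c[...,1]<-60)&(c[...,1]>-120)&(c[...,0]>480)&(c[...,0]<620)]
print(len(q)); 
if len(q)>20: print(cv2.minAreaRect(q[:,:2].astype(np.float32)),np.percentile(q,[2,50,98],0).round(1))
E
```

```text
[ 537.30986959 -153.29995305  248.46522135] [ 3.13820127e+00 -4.24837982e-04 -1.65817761e+00]
492
((543.3981323242188, -88.18692779541016), (6.250590801239014, 89.08596801757812), 84.79593658447266) [[500.4 -94.1  70.3]
 [558.1 -88.7  74.7]
 [586.3 -82.8  76.4]]
```

View pics/w1.png

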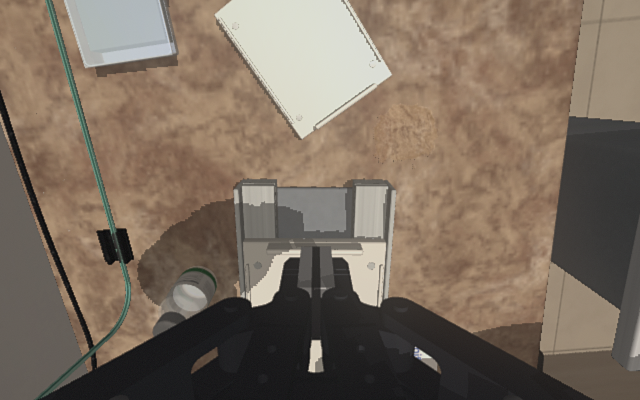

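The wrist view shows the stand, the lip as a thin line at (315,246), and the closed fingers over it, with the camera behind. The TCP is 60 mm behind the push face and in line with it, so I lower straight down.

>>> move_arm(
  commands=[
    [[0, 0, 168], [0, 0, 0], -1],
    [[0, 0, 168], [0, 0, 0], -1],
    [[0, 0, 168], [0, 0, 0], -1],
    [[0, 0, 168], [0, 0, 0], -1],
    [[0, 0, 168], [0, 0, 0], -1],
    [[0, 0, 168], [0, 0, 0], -1],
    [[0, 0, 168], [0, 0, 0], -1],
    [[0, 0, 168], [0, 0, 0], -1],
  ],
)

```text
time_s: 4.22
tcp_pos: [538.9, -154.7, 85.5]
tcp_rot: [-3.137, 0.0, -1.66]
ft_force: [-0.1, -0.5, 0.1]
width: -0.004
grip_force: 0.0
```

>>> move_arm(
  commands=[
    [[-10, 0, 0], [0, 0, 0], -1],
    [[-20, 0, 0], [0, 0, 0], -1],
    [[-28, 0, 0], [0, 0, 0], -1],
    [[-33, 0, 0], [0, 0, 0], -1],
    [[-37, 0, 0], [0, 0, 0], -1],
    [[-40, 0, 0], [0, 0, 0], -1],
    [[-43, 0, 0], [0, 0, 0], -1],
    [[-46, 0, 0], [0, 0, 0], -1],
    [[-49, 0, 0], [0, 0, 0], -1],
    [[-52, 0, 0], [0, 0, 0], -1],
    [[-55, 0, 0], [0, 0, 0], -1],
    [[-58, 0, 0], [0, 0, 0], -1],
  ],
)

```text
time_s: 5.22
tcp_pos: [542.0, -96.6, 82.2]
tcp_rot: [3.141, -0.0, -1.66]
ft_force: [-0.3, -2.2, -1.1]
width: -0.0
grip_force: 1.0
```

>>> move_arm(
  commands=[
    [[-3, 0, 0], [0, 0, 0], -1],
    [[-6, 0, 0], [0, 0, 0], -1],
    [[-9, 0, 0], [0, 0, 0], -1],
    [[-12, 0, 0], [0, 0, 0], -1],
    [[-15, 0, 0], [0, 0, 0], -1],
    [[-18, 0, 0], [0, 0, 0], -1],
    [[-21, 0, 0], [0, 0, 0], -1],
    [[-24, 0, 0], [0, 0, 0], -1],
    [[-27, 0, 0], [0, 0, 0], -1],
    [[-30, 0, 0], [0, 0, 0], -1],
    [[-33, 0, 0], [0, 0, 0], -1],
    [[-36, 0, 0], [0, 0, 0], -1],
  ],
)

```text
time_s: 6.22
tcp_pos: [545.4, -60.4, 82.3]
tcp_rot: [-3.142, 0.0, -1.66]
ft_force: [0.4, -1.1, -0.8]
width: 0.002
grip_force: 0.8
```

```bash
cat > chk.py <<'E'
from h import *
import sys
p=vision.camera("top"); c=cloud(p); z=c[...,2]; o=telemetry.get_obs()
print(o["tcp_pos"].round(1),o["ft_force"].round(1))
x,y=c[...,0],c[...,1]
g=(p["depth"]>0)&(x>560)&(x<605)&(y>-150)&(y<180)&(z>48)&(z<66)
b=c[g]; print("top z",np.median(b[:,2]),"y range",np.percentile(b[:,1],[1,99]).round(1))
for xx in(570,580):
  pass
cv2.imwrite(f"pics/{sys.argv[1]}.png",cv2.resize(p["image"][140:240,230:390,::-1],None,fx=4,fy=4,interpolation=cv2.INTER_CUBIC))
E
python3 chk.py c1
```

```text
[545.6 -60.   82.4] [ 0.4  0.2 -0.3]
top z 60.39734546119813 y range [-25.7  60.5]
```

View pics/c1.png

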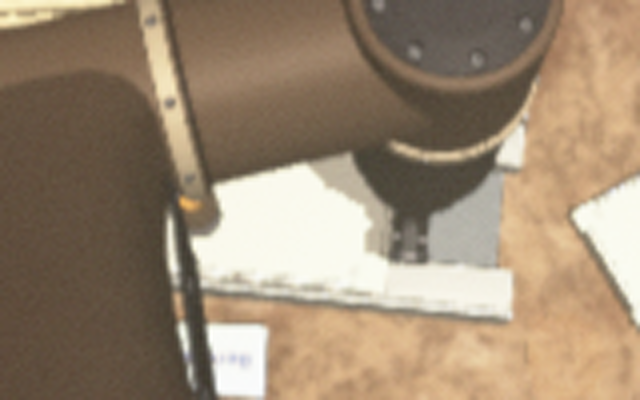

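The arm hides part of the view, but the board is following the fingers and the rear edge is at about (388,250). I continue more slowly.

>>> move_arm(
  commands=[
    [[-2, 0, 0], [0, 0, 0], -1],
    [[-4, 0, 0], [0, 0, 0], -1],
    [[-6, 0, 0], [0, 0, 0], -1],
    [[-8, 0, 0], [0, 0, 0], -1],
    [[-10, 0, 0], [0, 0, 0], -1],
    [[-12, 0, 0], [0, 0, 0], -1],
    [[-14, 0, 0], [0, 0, 0], -1],
    [[-16, 0, 0], [0, 0, 0], -1],
    [[-18, 0, 0], [0, 0, 0], -1],
    [[-20, 0, 0], [0, 0, 0], -1],
    [[-21, 0, 0], [0, 0, 0], -1],
    [[-22, 0, 0], [0, 0, 0], -1],
  ],
)

```text
time_s: 7.27
tcp_pos: [547.4, -38.7, 82.4]
tcp_rot: [-3.141, -0.0, -1.66]
ft_force: [-0.8, -3.5, 0.3]
width: 0.001
grip_force: 1.5
```

>>> move_arm(
  commands=[
    [[-1, 0, 0], [0, 0, 0], -1],
    [[-2, 0, 0], [0, 0, 0], -1],
    [[-3, 0, 0], [0, 0, 0], -1],
    [[-4, 0, 0], [0, 0, 0], -1],
    [[-4, 0, 0], [0, 0, 0], -1],
  ],
)

```text
time_s: 7.68
tcp_pos: [547.7, -34.7, 82.3]
tcp_rot: [-3.142, 0.0, -1.66]
ft_force: [-0.7, -3.2, 1.7]
width: -0.004
grip_force: 1.1
```

>>> move_arm(
  commands=[
    [[-1, 0, 0], [0, 0, 0], -1],
    [[-2, 0, 0], [0, 0, 0], -1],
    [[-3, 0, 0], [0, 0, 0], -1],
    [[-4, 0, 0], [0, 0, 0], -1],
    [[-4, 0, 0], [0, 0, 0], -1],
  ],
)

```text
time_s: 8.1
tcp_pos: [548.1, -30.4, 82.2]
tcp_rot: [-3.142, 0.0, -1.66]
ft_force: [-0.1, -0.6, -0.4]
width: -0.001
grip_force: 0.2
```

```bash
python3 - <<'E'
from h import *
p=vision.camera("wrist"); c=cloud(p); z=c[...,2]; x,y=c[...,0],c[...,1]
print(telemetry.get_obs()["tcp_pos"].round(1),telemetry.get_obs()["ft_force"].round(1)); save(p,"w2")
E
python3 chk.py c2
```

```text
[548.1 -30.4  82.2] [ 0.5  0.9 -0.4]
[548.1 -30.5  82.2] [ 0.1  0.3 -0.5]
top z 52.49185995376751 y range [ 7.2 95.8]
```

The top face now reads 52.5 mm, so the board has dropped. I withdraw the hand and check.

>>> move_arm(
  commands=[
    [[10, 0, 0], [0, 0, 0], -1],
    [[30, 0, 0], [0, 0, 0], -1],
    [[50, 0, 0], [0, 0, 0], -1],
    [[60, 0, 0], [0, 0, 0], -1],
    [[60, 0, -40], [0, 0, 0], -1],
    [[60, 0, -80], [0, 0, 0], -1],
    [[60, 0, -120], [0, 0, 0], -1],
    [[60, 0, -160], [0, 0, 0], -1],
    [[100, 0, -180], [0, 0, 0], -1],
    [[140, 0, -180], [0, 0, 0], -1],
    [[140, 0, -180], [0, 0, 0], -1],
  ],
)

```text
time_s: 9.12
tcp_pos: [535.5, -174.7, 264.4]
tcp_rot: [-3.138, -0.0, -1.662]
ft_force: [-0.1, 0.6, -0.5]
width: 0.001
grip_force: 0.0
```

```bash
python3 - <<'E'
from h import *
p=vision.camera("top"); q=vision.camera("scene")
for n,p in(("top",p),("scene",q)):
    c=cloud(p); z=c[...,2]; x,y=c[...,0],c[...,1]
    m=(p["depth"]>0)&(x>500)&(x<610)&(y>-5)&(y<140)&(z>45)&(z<60)
    b=c[m]; A=np.c_[b[:,0]-555,b[:,1]-72,np.ones(len(b))]
    w=np.ones(len(b),bool)
    for _ in range(5): k=np.linalg.lstsq(A[w],b[w,2],rcond=None)[0]; w=abs(A@k-b[:,2])<2
    print(n,len(b),"plane",k.round(4))
    l=c[(p["depth"]>0)&(x>490)&(x<610)&(y>-40)&(y<10)&(z>63)&(z<76)]
    if len(l)>10: print("lip",cv2.minAreaRect(l[:,:2].astype(np.float32)),np.percentile(l[:,2],95))
a=cv2.resize(q["image"][150:270,220:420,::-1],None,fx=4,fy=4,interpolation=cv2.INTER_CUBIC)
cv2.imwrite("pics/fin.png",a)
E
```

```text
top 0 plane [0. 0. 0.]
scene 810 plane [1.7000e-03 1.1000e-03 5.2261e+01]
lip ((547.027099609375, -15.182022094726562), (9.081718444824219, 87.248046875), 86.9397201538086) 70.21328770522665
```

View pics/fin.png

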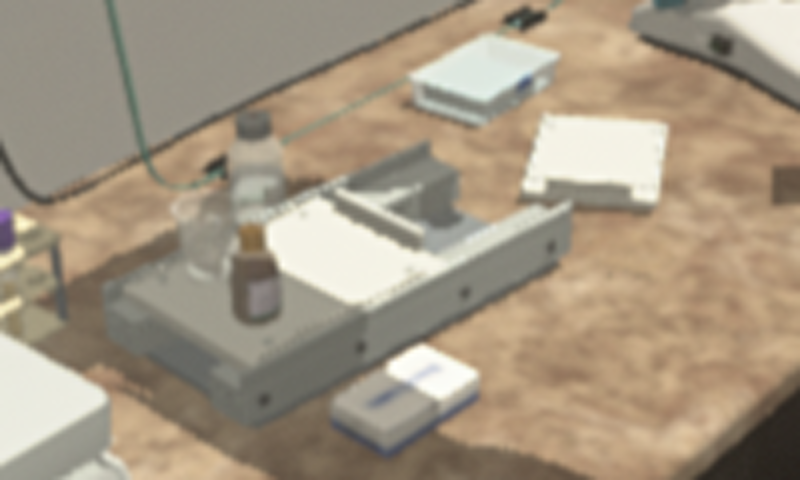

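The final view shows the board lying level inside the guides. The bottle (255,275) and cup (200,235) are upright, and the hand is clear. The plane fit gives a height of 52.3 mm with a tilt of about 0.002.

```bash
python3 -c "
from plant import arm
print(arm.job_done())"
```

```text
the job is handed in; nothing more can be done
None
```

The board is seated level in the notches (top at about 52.3 mm, tilt about 0.002 rad), the bottle and cup are still standing, the hand is clear, and I handed the job in after about 9 s; no verdict was returned.

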